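# Lock the filter hatch of the vacuum packer and switch it on at level two

## Robot

A 6-joint arm with a two-finger parallel gripper is mounted at the origin on a cart in front of the work surface, level with it; the furniture and walls round the work are solid. World frame = base frame: x ahead of the robot, y to its left, z up, the work surface at z = 0. Lengths are in mm, angles in rad, forces in N, time in s.
With the tool pointing down it reaches from about 300 to 775 mm from the base axis. Payload 14.6 kg.
Tool frame: the origin (TCP) lies at the very end of the fingers, on their centre line; the grasp point (between the pads) lies 19 mm behind it; z points along the fingers, y is the line along which they close (so a half turn about z gives the same grasp; the last joint's range is limited). The gripper opens to 94 mm and grips with 3 to 60 N. Pads are 16 mm wide; open, the fingers measure 119 mm over their backs; the gripper's body (75 mm by 177 mm) begins 78 mm behind the grasp point.
Start: joints at [-1.233, 0.3, 1.521, -0, 1.321, -0.067], TCP at [216.601, -505.542, 205.446] pointing down, gripper open.
Joint ranges: [-3.03, 3.03], [-0.79, 2.21], [0.23, 2.52], [-1.04, 4.18], [0, 3.07], [-2.55, 2.55]. Speed limits (rad/s): [2.22, 2.22, 2.57, 3.14, 3.14, 3.14].

## Interface

Orientations are given as [roll, pitch, yaw] about the fixed x, y, z axes, in that order (R = Rz(yaw) Ry(pitch) Rx(roll)).
In Python, from cell import manip gives the robot as it stands.
- The arm moves only by the tool servo_tool, never from a script. Its argument "motion" is a list that holds one entry, the list of rows, each a list of 7 numbers: the shift along the world's x, y, z as a fraction of full scale, then the turn, a rotation vector about the world's x, y, z as a fraction of full scale, then the closure, from 0 (fully open) to 1 (shut). In form: [[[x, y, z, rx, ry, rz, gripper], ...]]. A call has 1 to 10 rows; each row is the pose to reach, as a shift and turn from the pose commanded when the call began, turning the shorter way round; what a row does not reach only later rows make up. Full scale, the value 1, is 0.5 m for a shift and pi rad for a turn. A row lasts 1/10 s, in which the tool goes at most 50 mm and 8.59 degrees, less where a joint would pass 70% of its speed; a pose out of reach is approached as far as the arm can. A call with a number of a shift or a turn outside -1 to 1 is refused whole. A call with a gripper value outside its range is refused whole. The fingers move at their own pace and stop on an object; "newtons" is the grip in N (left out, the last holds). Time passes only in rows, so rows that repeat a pose let the fingers close. It gives the time, the measured TCP pose, the force, the opening and the grip force at its end, in the units of the state.
- manip.read_state(): the state, without advancing time (a new reading comes with each control period).
- manip.camera(name): name is "scene" or "side" or "wrist"; returns a dict with "frame" (420x560x3 uint8, red, green, blue), "range_z" (420x560 float32, mm along the optical axis (not along the pixel's ray), 0 where there is no reading), "vfov" (degrees; the focal length in pixels is half the picture's height over the tangent of half this angle, whatever the lens; pixels are square), "cx", "cy" (the principal point, pixels), "k1" (the pictures are not rectified: a ray, as slopes to the right and down, at radius r is drawn at 1 + k1 r^2 times it, then the intrinsics apply), "cam_to_world" (4x4, takes a point from camera to world coordinates). Camera axes: x right, y down, z forward; pixel columns grow to the right and rows downward; lengths in mm; the calibration is good to about 2 mm. A picture is of the moment at which its call begins.
- manip.sign_off(): hands the job in; it is judged then, once.
The state is a dict: "clock": time; "joints": joint angles; "qd": joint speeds; "effort": joint torques, N m; "eef_pos": TCP position; "eef_rot": TCP orientation; "wrist_force": force on the tool from outside, world axes, zero at the start; "moment": the same for the moment, N m; "finger_gap": finger opening in mm; "finger_force": force on a finger pad.
Only numpy, scipy, OpenCV 4.12 (cv2) and the standard library are available. Lean on these libraries where they do the work, as an engineer would, in place of code of your own. Each camera call takes 0.05 s, during which the arm holds its last target. There are 200 camera calls.

## Task

The filter of the vacuum packer has been changed. With the screwdriver from the wooden stand, press the filter hatch down by its slotted lock and turn the lock a quarter turn clockwise until it seats and holds the hatch shut by itself, pressing no harder than the job needs. Put the screwdriver back upright in its stand, then turn the selector knob on from off to level two (the mark with two dots), and leave the other things on the counter where they are.

Things in the scene. Friction and masses are not known exactly. Their poses are not given: they have to be found in the camera images.
- packer: white counter-top vacuum packer, 210 mm deep (x), 310 mm wide (y), deck 80 mm high with a grey lid up to 106 mm on its rear half; fixed to the counter. Origin in the middle of its underside, front towards -x. On the front half of the deck, in its frame: filter hatch on the right with the lock axis at (-76, -93) mm, gauge in the middle, selector on the left with its axis at (-56, 88) mm
- hatch (a joint): black filter hatch, 90 x 100 mm, hinged along its far edge 66 mm behind the lock; radians open. Its seal props it ajar at about 0.10 (the lock then stands 6.5 mm higher than at 0). It must be pressed below about 0.01, to its hard stop at 0, before the lock can turn: about 11 N on the lock. Locked and let go, it rises to about 0.038, flush with the deck, and stays; over 40 N would bend it
- cam (a joint): slotted brass cam lock; radians turned clockwise from above. Slot 3.8 mm wide, 17 long, 6.5 deep, edges bevelled 0.8. Starts at 0 to 0.25. Unless the hatch is pressed down, its tongue strikes the keeper at 0.4 to 0.65. Pressed down, it turns against light friction (0.05 N m) to a stop at about 1.54; let up from there the tongue rises into the keeper's notch (1.28 to 1.54) and cannot turn back
- lock (a point): middle of the steel collar (44 mm across, rim 1 mm higher) round the lock, level with the lock's brass face; rides on the hatch, x towards its hinge. The brass head (24 mm) floats in the collar: its middle may be up to 4 mm off this point along +x or -x and takes about 2.5 N to shift, so find the slot by sight or touch. The slot lies along this point's y when cam is 0 and turns clockwise with it
- selector (a joint): grey bar knob of the selector; radians turned clockwise seen from above: 0 is off (red dot), with clicks every 0.524 (30 degrees) up to 2.62: level one at 0.524, level two at 1.047. A click takes about 0.1 N m. The knob's spring detent draws it into the nearest level when let go
- selector_grip (a point): on the selector's axis, in the middle of the knob's bar, 20 mm above the deck; local x runs along the bar towards its pointer. The bar is 46 mm long, 13 mm thick and stands from 6 to 34 mm above the deck on a disc of 24 mm radius
- driver: flat-blade screwdriver with an orange square handle, standing upright in its stand, 141 mm long, 0.11 kg. Origin in the middle of the blade's tip, z up the shaft towards the handle, x along the blade's width. Blade 13.5 mm wide (x), 2.6 mm thick (y), slightly bevelled at the tip; handle 26 x 26 mm with its flats square to x and y, from 62 to 134 mm above the tip, with a low cap above it
- driver_grip (a point): middle of the screwdriver's axis 100 mm above the blade's tip, where to grip the handle
- stand_hole (a point): middle of the mouth of the hole in the top of the wooden stand (66 x 66 mm, 75 mm high, fixed). The hole is 17 mm square, goes right through and has a 3 mm bevel; the screwdriver hangs in it by the shoulder of its handle, so that its tip is 62 mm below this point
- service_bell: chrome counter bell, 81 mm across, 64 mm high; a bystander. Left of it, at the counter's edge, stands a tall fixed bowl of wine bottles to keep clear of
- jam_c1: small jam jar with a green lid, 62 mm across, 86 mm high; a bystander
- masking_c10: roll of masking tape lying flat, 91 mm across, 25 mm high; a bystander
There are look-alikes about, which are no part of the job. There is more than one size of the driver; the job needs the smallest.

How it is judged (in metres and radians):
On the way, in this order (a step that is already met when the one before it is completed fails the run):
1. the hatch is pressed down and the lock turned home with the screwdriver (value of joint cam above 1.26 rad and value of joint hatch below 0.045 rad and contact force between driver and packer above 2 N), for 0.05 s.
2. the blade is out of the slot and the lock holds the hatch shut by itself (value of joint cam above 1.26 rad and value of joint hatch below 0.045 rad and contact force between driver and packer below 0.2 N and z of driver in the frame of packer above 0.095 m), for 0.2 s.
3. the screwdriver hangs upright in its stand (horizontal distance between driver and stand_hole below 0.008 m and angle between driver's own z axis and vertical below 0.1 rad and z of driver in the frame of stand_hole below -0.058 m and contact force between the fingers and driver below 0.1 N), for 0.1 s.
4. the selector stands at level two (value of joint selector between 0.93 and 1.16 rad), for 0.2 s.
At the end, for the whole second after the job is handed in: The lock is turned past 1.26 rad and holds the hatch shut (below 0.045 rad) by itself, the selector rests at level two (within 0.11 rad), and the screwdriver hangs at rest and upright in its stand, its shoulder down on it (within 4 mm) and within 8 mm of the hole's middle (all of step 4 and value of joint cam above 1.26 rad and value of joint hatch below 0.045 rad and horizontal distance between driver and stand_hole below 0.008 m and z of driver in the frame of stand_hole below -0.058 m and angle between driver's own z axis and vertical below 0.1 rad and linear speed of driver below 0.02 m/s); the robot touches nothing.
It fails at once if the screwdriver is forced: more than 40 N on the packer (contact force between driver and packer above 40 N).
It fails at once if the counter bell is moved by more than 3 cm (distance of service_bell from where it was at the start of the episode above 0.03 m).
It fails at once if the jam jar is moved by more than 3 cm (distance of jam_c1 from where it was at the start of the episode above 0.03 m).
It fails at once if the roll of tape is moved by more than 3 cm (distance of masking_c10 from where it was at the start of the episode above 0.03 m).
It also fails if it takes over 64 s, if anything falls off the work surface, if the arm or the gripper's body presses on something with over 40 N, if the wrist force passes 120 N, or if a joint passes its speed limit or range.

## Working session

There is one attempt and no reset: what is moved stays moved. The work goes in short steps, Python scripts to look and compute and a tool call to move; the robot and the scene stay as the last step left them, time stands still between calls to the robot, and variables do not carry over. Pictures are saved under pics/ and viewed, at most 12 in all, crops included, and the job is handed in when it is done.

Besides the shell and the picture viewer there is one more tool, called in YAML: its name, and indented under it one key for each argument. servo_tool: Moves the arm, as the interface text tells. Its arguments: {"type":"object","properties":{"motion":{"type":"array"},"newtons":{"type":"number"}},"required":["motion"]}

```bash
mkdir -p pics; ls; cat > h.py <<'E'
import numpy as np, cv2
from cell import manip
def cam(n):
    c=manip.camera(n); c["f"]=c["frame"].shape[0]/2/np.tan(np.radians(c["vfov"])/2); return c
def save(c,name,crop=None,s=1):
    im=c["frame"][:,:,::-1]
    if crop: x0,y0,x1,y1=crop; im=im[y0:y1,x0:x1]
    cv2.imwrite("pics/"+name,cv2.resize(im,None,fx=s,fy=s,interpolation=cv2.INTER_CUBIC))
def ray(c,u,v):
    K=np.array([[c["f"],0,c["cx"]],[0,c["f"],c["cy"]],[0,0,1.]])
    xd=np.stack([(np.atleast_1d(u)-c["cx"])/c["f"],(np.atleast_1d(v)-c["cy"])/c["f"]],-1).astype(float)
    r=np.linalg.norm(xd,axis=-1,keepdims=True); s=r.copy()
    for _ in range(30): s=r/(1+c["k1"]*s*s)
    x=xd*(s/np.maximum(r,1e-9))
    d=np.c_[x,np.ones(len(x))]
    return c["cam_to_world"][:3,3],d,(c["cam_to_world"][:3,:3]@d.T).T
def onz(c,u,v,z):
    o,_,d=ray(c,u,v); return o+d*((z-o[2])/d[:,2])[:,None]
def pts(c):
    h,w=c["range_z"].shape; v,u=np.mgrid[:h,:w]
    o,_,d=ray(c,u.ravel(),v.ravel()); 
    return (o+d*c["range_z"].ravel()[:,None]).reshape(h,w,3)
def proj(c,P):
    T=np.linalg.inv(c["cam_to_world"]); p=(T[:3,:3]@np.atleast_2d(P).T).T+T[:3,3]
    s=p[:,:2]/p[:,2:]; r2=(s**2).sum(1,keepdims=True)
    return s*(1+c["k1"]*r2)*c["f"]+[c["cx"],c["cy"]]
E
python3 - <<'E'
from h import *
for n in ["scene","side","wrist"]:
    c=cam(n); save(c,n+"0.png"); np.save(n+"0.npy",c,allow_pickle=True)
    print(n,c["vfov"],c["k1"],c["cam_to_world"].round(3).tolist())
a=[cv2.imread(f"pics/{n}0.png") for n in ["scene","side"]]
s=manip.read_state(); print(s)
E
```

```text
pics
scene 48.526107190274836 -0.11054617233138406 [[-0.859, -0.197, 0.473, -127.474], [-0.512, 0.368, -0.776, 1012.929], [-0.021, -0.909, -0.417, 678.854], [0.0, 0.0, 0.0, 1.0]]
side 47.866325677879665 -0.06598631203428433 [[0.963, -0.152, 0.221, 235.689], [-0.268, -0.592, 0.76, -1095.267], [0.015, -0.791, -0.612, 908.966], [0.0, 0.0, 0.0, 1.0]]
wrist 68.97851400432297 -0.0535399294798123 [[0.393, -0.886, -0.247, 288.851], [-0.92, -0.379, -0.104, -474.921], [-0.001, 0.268, -0.963, 384.02], [0.0, 0.0, 0.0, 1.0]]
{'clock': 0.15, 'joints': array([-1.23260028e+00,  3.00334325e-01,  1.52143299e+00,  2.62828504e-05,
        1.32067674e+00, -6.65856077e-02]), 'qd': array([-2.31756515e-04, -1.00383478e-03, -2.12334018e-03,  2.47495426e-03,
       -5.65415329e-05, -1.47157011e-04]), 'effort': array([ 1.93194224e-03, -5.31956649e+01, -3.52816308e+01,  7.09108729e-02,
        2.36036821e-02, -6.30987734e-05]), 'eef_pos': array([ 216.54704282, -505.36746948,  205.02399994]), 'eef_rot': array([-3.14074483e+00, -8.20522504e-05,  4.04775106e-01]), 'wrist_force': array([0.14130637, 0.00200156, 0.48001226]), 'moment': array([-0.00274714,  0.02518001,  0.00229301]), 'finger_force': 0.0, 'finger_gap': 94.35583603119977}
```

View pics/scene0.png

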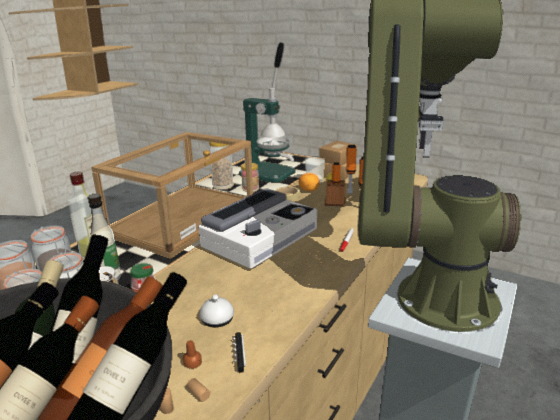

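View pics/side0.png

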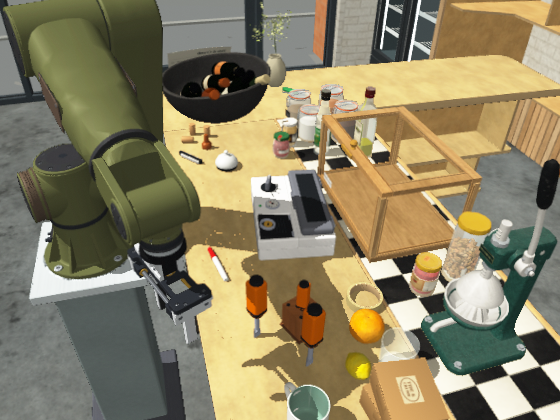

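The side view shows the packer at (290,215), with the lock at (267,225) and the selector at (267,185). Three orange-handled drivers stand at (257,295), (303,295) and (313,325); the middle one, by the wooden stand, looks smallest.

```bash
python3 - <<'E'
from h import *
for n in ["side","scene"]:
    c=np.load(n+"0.npy",allow_pickle=True).item(); P=pts(c); hsv=cv2.cvtColor(c["frame"],cv2.COLOR_RGB2HSV)
    m=((hsv[...,0]<14)&(hsv[...,1]>180)&(hsv[...,2]>90)&(P[...,2]>40)).astype(np.uint8)
    k,l,st,ce=cv2.connectedComponentsWithStats(m)
    for i in range(1,k):
        if st[i,4]>25:
            q=P[l==i]; print(n,st[i],q.min(0).round(),q.max(0).round(),np.median(q,0).round())
    # white/packer top points at z 70..90
    for (a,b) in [(75,87),(100,112)]:
        q=(P[...,2]>a)&(P[...,2]<b)&(P[...,1]>-350)&(P[...,1]<300)&(P[...,0]>350)&(P[...,0]<700)
        mm=q.astype(np.uint8); k,l,st,ce=cv2.connectedComponentsWithStats(mm); i=1+st[1:,4].argmax()
        r=cv2.minAreaRect(P[l==i][:,:2].astype(np.float32)); print(a,st[i],r,np.median(P[l==i][:,2]))
c=np.load("side0.npy",allow_pickle=True).item(); save(c,"sidec.png",(200,160,350,370),2.8)
E
```

```text
side [214  65   8   9  50] [512. 781. 143.] [534. 889. 192.] [520. 828. 168.]
side [218  78  12   9  74] [  236. -1095.   178.] [531. 660. 909.] [511. 609. 199.]
side [202  88  18  11 124] [424. 488. 158.] [474. 615. 218.] [449. 508. 192.]
side [246 281  21  34 490] [  236. -1095.    99.] [ 410. -409.  909.] [ 389. -431.  153.]
side [294 283  32  62 920] [  236. -1095.    51.] [ 525. -397.  909.] [ 482. -531.  138.]
75 [ 251  176   85   67 2465] ((576.2557983398438, -47.05912780761719), (312.2539978027344, 210.1417236328125), 81.9336166381836) 80.98105392156572
100 [ 288  170   46   62 1878] ((630.1300659179688, -54.24568176269531), (301.75860595703125, 95.99293518066406), 80.92456817626953) 107.09877616138067
scene [347 148   9  23 186] [ 461. -521.   94.] [ 493. -493.  184.] [ 476. -507.  142.]
scene [359 160   4  24  60] [-127. -405.   99.] [ 401. 1013.  679.] [ 394. -396.  148.]
scene [332 165   8  17 113] [ 479. -421.   85.] [ 510. -397.  146.] [ 490. -409.  116.]
scene [102 277  60  69 746] [-127.  506.  158.] [ 466. 1013.  679.] [446. 549. 186.]
scene [ 65 296  33  33 501] [-127.  608.  177.] [ 524. 1013.  679.] [503. 635. 197.]
scene [ 60 399   9  18  36] [429. 739.  93.] [445. 758. 111.] [440. 753. 103.]
scene [ 47 409  16  11  55] [-127.  757.   92.] [ 456. 1013.  679.] [447. 767.  97.]
75 [ 199  199  118   49 1909] ((572.7979736328125, -43.01971435546875), (314.67913818359375, 208.5389862060547), 79.99347686767578) 79.28397121601176
100 [ 201  188   85   39 1167] ((629.8871459960938, -48.733856201171875), (292.8440856933594, 99.64710998535156), 80.2868881225586) 105.31344360300977
```

View pics/sidec.png

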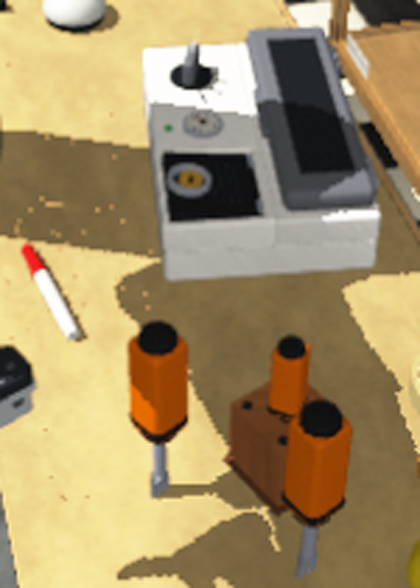

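The close crop shows the smallest driver standing in the wooden stand at crop (290,370), with the two bigger decoys on each side of it. I'll put the wrist camera above the stand.

servo_tool:
  motion:
    - [[0, 0, 0.1, 0, 0, 0, 0], [0, 0, 0.2, 0, 0, 0, 0], [0.55, 0.19, 0.26, 0, 0, 0, 0], [0.55, 0.19, 0.26, 0, 0, 0, 0], [0.55, 0.19, 0.26, 0, 0, 0, 0], [0.55, 0.19, 0.26, 0, 0, 0, 0], [0.55, 0.19, 0.26, 0, 0, 0, 0], [0.55, 0.19, 0.26, 0, 0, 0, 0], [0.55, 0.19, 0.26, 0, 0, 0, 0], [0.55, 0.19, 0.26, 0, 0, 0, 0]]

```text
clock: 1.15
eef_pos: [492.0, -410.2, 334.6]
eef_rot: [-3.141, 0.001, 0.406]
wrist_force: [-0.4, -0.2, 0.1]
finger_gap: 94.2
finger_force: 0.0
```

```bash
python3 - <<'E'
from h import *
s=manip.read_state(); print(s["eef_pos"],s["eef_rot"],s["joints"])
c=cam("wrist"); save(c,"w1.png"); np.save("w1.npy",c,allow_pickle=True)
P=pts(c); hsv=cv2.cvtColor(c["frame"],cv2.COLOR_RGB2HSV)
m=((hsv[...,0]<14)&(hsv[...,1]>180)&(P[...,2]>70)&(P[...,2]<220)).astype(np.uint8)
k,l,st,ce=cv2.connectedComponentsWithStats(m)
for i in range(1,k):
    if st[i,4]>40:
        q=P[l==i]; print(st[i],q.min(0).round(),q.max(0).round(),np.percentile(q[:,2],99))
m=((P[...,2]>71)&(P[...,2]<79)).astype(np.uint8)
k,l,st,ce=cv2.connectedComponentsWithStats(m)
for i in range(1,k):
    if st[i,4]>200: print("top",st[i],cv2.minAreaRect(P[l==i][:,:2].astype(np.float32)),np.median(P[l==i],0).round(1))
E
```

```text
[ 492.04428617 -410.16216203  334.62077825] [-3.14053768e+00  6.31524941e-04  4.06204073e-01] [-7.51989696e-01  4.65808858e-01  1.00260472e+00 -1.56327725e-04
  1.67439875e+00  4.12586818e-01]
top [  54    0  137  144 2398] ((565.531982421875, -138.56912231445312), (122.01337432861328, 207.7529754638672), 80.63536834716797) [ 545.5 -155.5   77.4]
top [437  92  30  56 226] ((668.7651977539062, -597.02099609375), (74.18856811523438, 39.04981231689453), 25.866966247558594) [ 678.2 -609.1   75.1]
top [435 131  47  61 224] ((621.9915161132812, -635.8480224609375), (3.4315593242645264, 103.03840637207031), 80.86678314208984) [ 625.  -636.2   75.3]
top [ 264  158   46   46 1466] ((496.82257080078125, -419.23046875), (66.35216522216797, 65.11397552490234), 22.39468002319336) [ 505.4 -413.4   74.8]
```

View pics/w1.png

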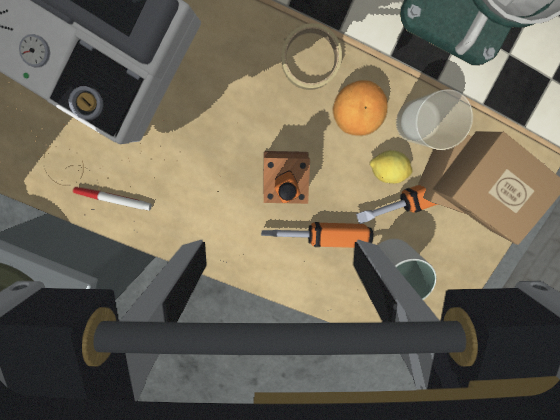

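The wrist view shows the stand at (287,178) with the small driver's black cap at (288,190). Both decoys now lie on the counter, clear of the stand. I need the handle's yaw, so I'll look closer.

```bash
python3 - <<'E'
from h import *
c=np.load("w1.npy",allow_pickle=True).item(); P=pts(c)
print(onz(c,288,190,154), proj(c,[496.8,-419.2,75]))
for z0,z1 in [(85,140),(140,158)]:
    m=(P[...,2]>z0)&(P[...,2]<z1)&(abs(P[...,0]-497)<35)&(abs(P[...,1]+419)<35)
    q=P[m]; print(z0,len(q),q.min(0).round(1),q.max(0).round(1),np.median(q,0).round(1))
    print(cv2.minAreaRect(q[:,:2].astype(np.float32)))
save(c,"w1c.png",(50,60,320,240),2.9)
E
```

```text
[[ 499.60998461 -418.33639519  154.        ]] [[286.33131661 180.86317123]]
85 147 [ 494.9 -433.3   85.1] [ 513.5 -402.3  139.2] [ 506.1 -411.4  113.9]
((505.6368408203125, -416.2015686035156), (14.823342323303223, 31.748380661010742), 12.61347770690918)
140 422 [ 481.1 -434.8  140.5] [ 512.8 -402.9  155. ] [ 498.4 -417.6  150.8]
((496.8325500488281, -418.73681640625), (26.163902282714844, 25.933238983154297), 52.43082046508789)
```

View pics/w1c.png

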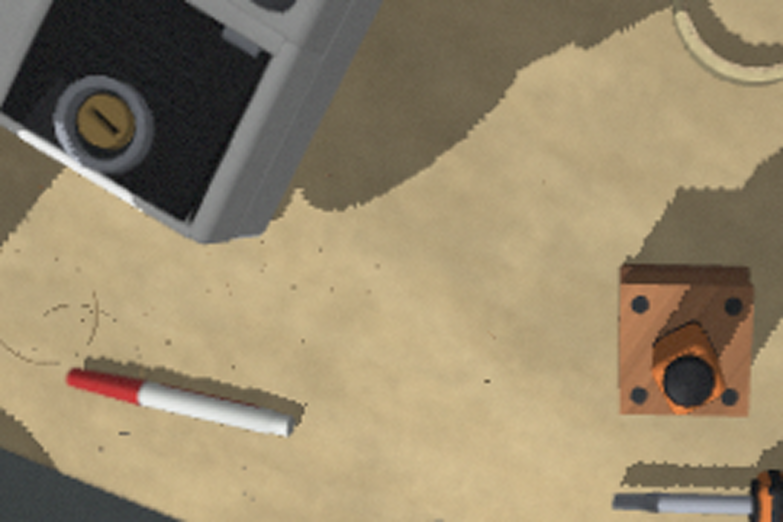

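servo_tool:
  motion:
    - [[0.0108, -0.0168, -0.1, 0, 0, 0.162, 0], [0.0108, -0.0168, -0.2, 0, 0, 0.162, 0], [0.0108, -0.0168, -0.25, 0, 0, 0.162, 0], [0.0108, -0.0168, -0.3, 0, 0, 0.162, 0], [0.0108, -0.0168, -0.38, 0, 0, 0.162, 0], [0.0108, -0.0168, -0.44, 0, 0, 0.162, 0], [0.0108, -0.0168, -0.473, 0, 0, 0.162, 0], [0.0108, -0.0168, -0.473, 0, 0, 0.162, 0], [0.0108, -0.0168, -0.473, 0, 0, 0.162, 0.5]]
  newtons: 50

```text
clock: 2.1
eef_pos: [496.4, -419.8, 100.0]
eef_rot: [3.141, 0.0, 0.912]
wrist_force: [1.1, 0.2, 0.7]
finger_gap: 89.2
finger_force: 0.0
```

servo_tool:
  motion:
    - [[0, 0, 0, 0, 0, 0, 1], [0, 0, 0, 0, 0, 0, 1], [0, 0, 0, 0, 0, 0, 1], [0, 0, 0, 0, 0, 0, 1], [0, 0, 0, 0, 0, 0, 1], [0, 0, 0, 0, 0, 0, 1]]

```text
clock: 2.7
eef_pos: [497.0, -418.9, 99.0]
eef_rot: [-3.142, 0.0, 0.914]
wrist_force: [-0.3, -0.3, 0.1]
finger_gap: 41.1
finger_force: 0.0
```

servo_tool:
  motion:
    - [[0, 0, 0, 0, 0, 0, 1], [0, 0, 0, 0, 0, 0, 1], [0, 0, 0, 0, 0, 0, 1], [0, 0, 0, 0, 0, 0, 1], [0, 0, 0, 0, 0, 0, 1], [0, 0, 0, 0, 0, 0, 1]]

```text
clock: 3.3
eef_pos: [497.0, -418.9, 98.9]
eef_rot: [-3.141, -0.0, 0.914]
wrist_force: [0.7, 0.8, 0.5]
finger_gap: 25.8
finger_force: 50.0
```

servo_tool:
  motion:
    - [[0, 0, 0.05, 0, 0, 0, 1], [0, 0, 0.15, 0, 0, 0, 1], [0, 0, 0.25, 0, 0, 0, 1], [0, 0, 0.35, 0, 0, 0, 1], [0, 0, 0.4, 0, 0, 0, 1], [0, 0, 0.4, 0, 0, 0, 1]]

```text
clock: 3.9
eef_pos: [497.6, -419.5, 303.1]
eef_rot: [3.135, 0.001, 0.914]
wrist_force: [-0.4, -0.2, -0.4]
finger_gap: 25.8
finger_force: 50.0
```

```bash
python3 - <<'E'
from h import *
s=manip.read_state(); print(s["eef_pos"],s["eef_rot"])
c=cam("side"); np.save("s2.npy",c,allow_pickle=True); p=s["eef_pos"]
u=proj(c,[p,p+[0,0,-86]]); print(u)
x,y=u[1].astype(int); a=c["frame"][y-60:y+30,x-45:x+45]
w=cam("wrist"); np.save("w2.npy",w,allow_pickle=True); u=proj(w,[p+[0,0,-86]]); print(u)
b=w["frame"][60:420:1,60:500]
cv2.imwrite("pics/t2.png",np.hstack([cv2.resize(a,(360,360),interpolation=cv2.INTER_CUBIC),b])[:,:,::-1])
E
```

```text
[ 497.57522325 -419.4868595   303.1058641 ] [3.13496115e+00 6.69849870e-04 9.13707706e-01]
[[308.0536132  230.59454802]
 [305.7680602  261.88588135]]
[[279.21859022 216.31764704]]
```

View pics/t2.png

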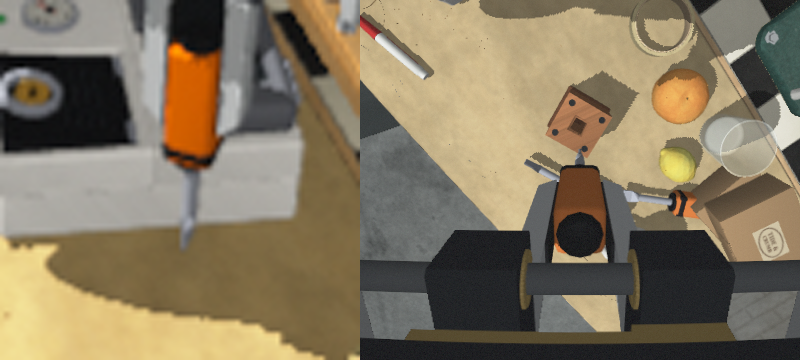

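The left crop (side camera) shows the blade fairly narrow, and the wrist view shows the tip at about (280,212) in the raw image, where I predicted it. I'll measure the blade's width there.

```bash
python3 - <<'E'
from h import *
w=np.load("w2.npy",allow_pickle=True).item(); s=np.load("s2.npy",allow_pickle=True).item()
a=w["frame"][190:240,255:305]; b=s["frame"][235:275,285:325]
c=w["frame"]
cv2.imwrite("pics/t3.png",np.hstack([cv2.resize(x,(400,400),interpolation=cv2.INTER_NEAREST) for x in (a,b)])[:,:,::-1])
E
```

```text
(no output)
```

View pics/t3.png

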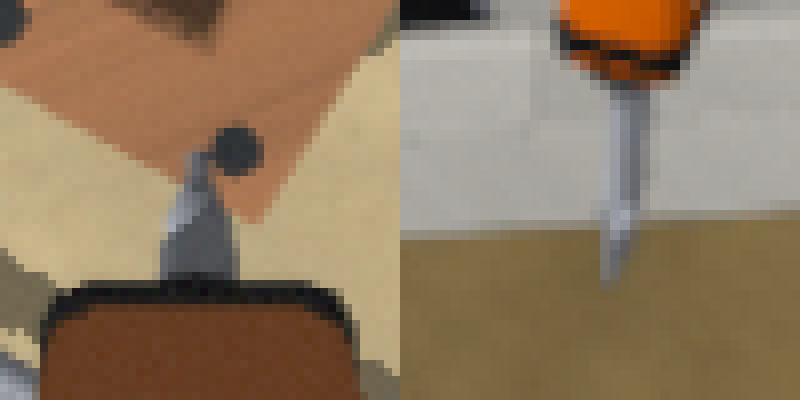

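The blade is edge-on in the wrist view, so its width lies along the tool's x. Next I measure the lock and slot from the earlier wrist and side frames.

```bash
cat >> h.py <<'E'
def lock(c,box=None,zl=None):
    P=pts(c); hsv=cv2.cvtColor(c["frame"],cv2.COLOR_RGB2HSV)
    near=(np.hypot(P[...,0]-485,P[...,1]+125)<40)&(P[...,2]>70)&(P[...,2]<100)
    b=(near&(hsv[...,1]>90)&(hsv[...,0]>10)&(hsv[...,0]<35)).astype(np.uint8)
    k,l,st,ce=cv2.connectedComponentsWithStats(b); i=1+st[1:,4].argmax(); b=(l==i).astype(np.uint8)
    hull=cv2.convexHull(np.argwhere(b)[:,::-1].astype(np.int32)); hm=cv2.fillConvexPoly(np.zeros_like(b),hull,1)
    z=np.median(P[...,2][b>0]) if zl is None else zl
    v,u=np.nonzero(hm); h=onz(c,u,v,z); 
    V=hsv[...,2].astype(float); base=np.median(V[b>0])
    hm2=cv2.erode(hm,np.ones((3,3),np.uint8)); wgt=np.clip(base*.9-V,0,None)*hm2
    v,u=np.nonzero(wgt>base*.15); s=onz(c,u,v,z)[:,:2]; ww=wgt[v,u]
    m=(s*ww[:,None]).sum(0)/ww.sum(); e,E=np.linalg.eigh(np.cov(s.T,aweights=ww)); a=np.arctan2(E[1,1],E[0,1])%np.pi
    return dict(z=z,head=cv2.minAreaRect(h[:,:2].astype(np.float32))[:2],hc=h.mean(0)[:2],slot=m,ang=a,len=np.sqrt(12*e[::-1]),n=len(u))
E
python3 - <<'E'
from h import *
for n in ["w1.npy","side0.npy","s2.npy"]:
    c=np.load(n,allow_pickle=True).item()
    try: print(n,lock(c))
    except Exception as e: print(n,e)
c=np.load("w1.npy",allow_pickle=True).item(); P=pts(c)
m=(P[...,2]>77)&(P[...,2]<83)&(P[...,0]<700)&(P[...,1]>-260)
# right (−y) edge of packer
print(cv2.minAreaRect(P[m][:,:2].astype(np.float32)))
for n in ["side0.npy"]:
    c=np.load(n,allow_pickle=True).item()
    f=c["frame"].astype(int); P=pts(c)
    q=(P[...,2]>76)&(P[...,2]<86)&(P[...,1]>-350)&(P[...,1]<300)&(P[...,0]>350)&(P[...,0]<700)
    hull=cv2.convexHull(P[q][:,:2].astype(np.float32))[:,0]; print(cv2.approxPolyDP(hull,12,True)[:,0].round())
E
```

```text
w1.npy {'z': np.float64(89.15784414729745), 'head': ((493.067626953125, -125.23966979980469), (23.318134307861328, 27.4301815032959)), 'hc': array([ 492.79143177, -125.92096372]), 'slot': array([ 492.54995419, -127.08368175]), 'ang': np.float64(1.2967038382020433), 'len': array([18.33404643,  5.29030318]), 'n': 36}
side0.npy {'z': np.float64(89.15055458907068), 'head': ((491.957275390625, -124.20974731445312), (21.650161743164062, 24.67646598815918)), 'hc': array([ 491.93846328, -124.24887806]), 'slot': array([ 492.30778493, -125.20006957]), 'ang': np.float64(0.9676375529233182), 'len': array([8.98225418, 4.54168254]), 'n': 3}
s2.npy {'z': np.float64(89.77687280633745), 'head': ((491.7615661621094, -124.95160675048828), (21.63363265991211, 24.65761947631836)), 'hc': array([ 491.74269484, -124.99071188]), 'slot': array([ 492.14002704, -125.91119843]), 'ang': np.float64(0.9753055143676372), 'len': array([9.02634676, 4.50950886]), 'n': 3}
((572.8240356445312, -85.56864929199219), (228.35162353515625, 209.1134033203125), 80.56769561767578)
[[ 654. -212.]
 [ 610.  106.]
 [ 502.  118.]
 [ 452. -178.]]
```

servo_tool:
  motion:
    - [[-0.02, 0.1, 0, 0, 0, 0.122, 1], [-0.02, 0.2, 0, 0, 0, 0.122, 1], [-0.02, 0.3, 0, 0, 0, 0.122, 1], [-0.02, 0.4, 0, 0, 0, 0.122, 1], [-0.02, 0.5, 0, 0, 0, 0.122, 1], [-0.02, 0.548, -0.05, 0, 0, 0.122, 1], [-0.02, 0.548, -0.14, 0, 0, 0.122, 1], [-0.02, 0.548, -0.212, 0, 0, 0.122, 1], [-0.02, 0.548, -0.212, 0, 0, 0.122, 1], [-0.02, 0.548, -0.212, 0, 0, 0.122, 1]]

```text
clock: 5.0
eef_pos: [486.7, -144.9, 192.8]
eef_rot: [-3.14, -0.0, 1.297]
wrist_force: [1.0, 0.1, -0.5]
finger_gap: 26.0
finger_force: 50.0
```

```bash
python3 - <<'E'
from h import *
s=manip.read_state(); p=s["eef_pos"]; print(p,s["eef_rot"],s["joints"])
w=cam("wrist"); np.save("w3.npy",w,allow_pickle=True)
print(lock(w)); print(proj(w,[p+[0,0,-86],[492.3,-125.5,89]]))
save(w,"w3.png",(190,80,370,260),3.2)
E
```

```text
[ 486.73272359 -144.94901935  192.75290824] [-3.13971286e+00 -1.54844571e-04  1.29683937e+00] [-3.61561821e-01  2.18323938e-01  1.65397563e+00 -1.06943783e-05
  1.27117922e+00 -8.76018431e-02]
{'z': np.float64(89.29002989813537), 'head': ((492.1302490234375, -123.92615509033203), (23.9176025390625, 23.576812744140625)), 'hc': array([ 492.00783831, -123.99073199]), 'slot': array([ 492.0398244 , -124.05141027]), 'ang': np.float64(1.1966675255111157), 'len': array([16.01013572,  3.4301856 ]), 'n': 73}
[[279.00589036 215.02497122]
 [279.1249346  189.10453846]]
```

View pics/w3.png

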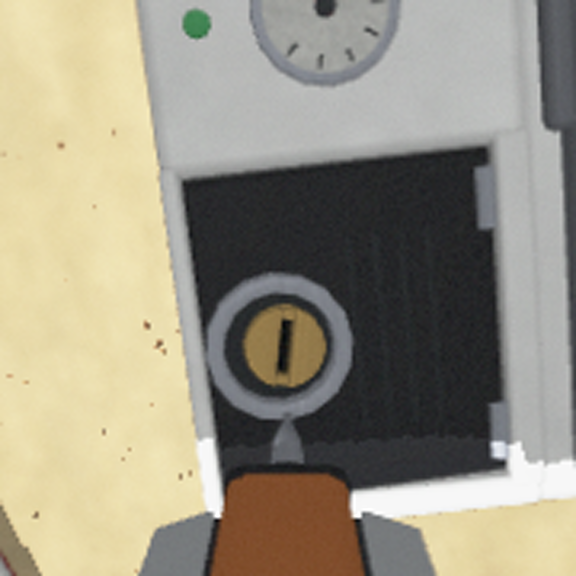

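The view shows the brass slot at crop (285,346), turned about 6° clockwise from the tool's x, and the blade tip at crop (287,420). I'll line up above the slot.

servo_tool:
  motion:
    - [[0.009, 0.0421, 0, 0, 0, -0.0318, 1], [0.009, 0.0421, -0.02, 0, 0, -0.0318, 1], [0.009, 0.0421, -0.02, 0, 0, -0.0318, 1], [0.009, 0.0421, -0.02, 0, 0, -0.0318, 1]]

```text
clock: 5.45
eef_pos: [491.5, -124.5, 183.4]
eef_rot: [3.141, 0.0, 1.198]
wrist_force: [0.2, 0.2, -1.1]
finger_gap: 25.4
finger_force: 50.0
```

```bash
python3 - <<'E'
from h import *
s=manip.read_state(); p=s["eef_pos"]; print(p,s["eef_rot"],s["wrist_force"])
w=cam("wrist"); np.save("w4.npy",w,allow_pickle=True)
try: print(lock(w))
except Exception as e: print(e)
print(proj(w,[p+[0,0,-86],[492.04,-124.05,89.3]]))
save(w,"w4.png",(255,185,305,235),11)
E
```

```text
[ 491.53864209 -124.45435107  183.39030259] [3.14117876e+00 1.01017194e-04 1.19837792e+00] [ 0.18438859  0.21215531 -1.12043633]
{'z': np.float64(89.27449058132754), 'head': ((492.6720886230469, -123.38862609863281), (23.145263671875, 23.315216064453125)), 'hc': array([ 492.24510791, -123.59740976]), 'slot': array([ 492.3452387 , -124.07448888]), 'ang': np.float64(1.2234822496140128), 'len': array([20.65226423,  5.58230097]), 'n': 96}
[[278.76881084 215.05815681]
 [279.11776211 212.01598781]]
```

View pics/w4.png

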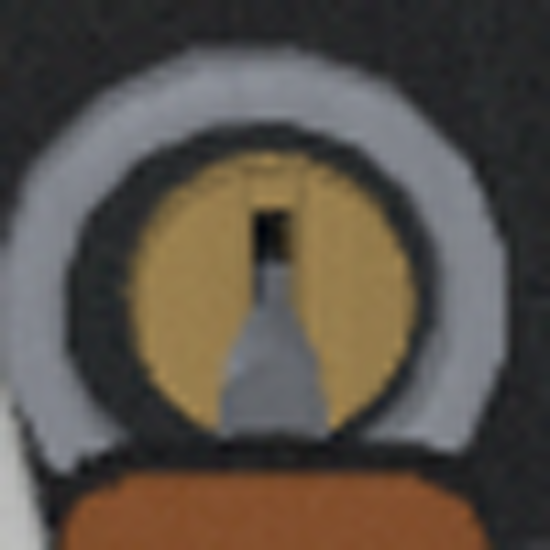

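The blade sits over the slot, with its tip at crop column 273 and the slot's centre at 271. I'll descend gently.

servo_tool:
  motion:
    - [[0, 0, -0.008, 0, 0, 0, 1], [0, 0, -0.014, 0, 0, 0, 1], [0, 0, -0.018, 0, 0, 0, 1], [0, 0, -0.021, 0, 0, 0, 1], [0, 0, -0.024, 0, 0, 0, 1], [0, 0, -0.024, 0, 0, 0, 1]]

```text
clock: 6.1
eef_pos: [491.5, -123.9, 170.8]
eef_rot: [-3.141, 0.0, 1.197]
wrist_force: [0.5, 0.0, -1.1]
finger_gap: 25.8
finger_force: 50.0
```

No contact force with the tip about 4.5 mm below the face, so the blade is in the slot. I'll press on down.

servo_tool:
  motion:
    - [[0, 0, -0.004, 0, 0, 0, 1], [0, 0, -0.008, 0, 0, 0, 1], [0, 0, -0.011, 0, 0, 0, 1], [0, 0, -0.013, 0, 0, 0, 1], [0, 0, -0.013, 0, 0, 0, 1]]

```text
clock: 6.6
eef_pos: [491.6, -123.9, 164.7]
eef_rot: [3.141, -0.0, 1.197]
wrist_force: [-2.3, 0.2, 4.9]
finger_gap: 25.9
finger_force: 50.0
```

servo_tool:
  motion:
    - [[0, 0, -0.002, 0, 0, 0, 1], [0, 0, -0.004, 0, 0, 0, 1], [0, 0, -0.004, 0, 0, 0, 1]]

```text
clock: 6.9
eef_pos: [491.7, -123.9, 163.0]
eef_rot: [3.141, -0.0, 1.197]
wrist_force: [-2.0, 0.4, 8.6]
finger_gap: 25.6
finger_force: 50.0
```

servo_tool:
  motion:
    - [[0, 0, -0.002, 0, 0, 0, 1], [0, 0, -0.003, 0, 0, 0, 1], [0, 0, -0.003, 0, 0, 0, 1]]

```text
clock: 7.2
eef_pos: [492.0, -124.0, 162.3]
eef_rot: [3.14, -0.0, 1.197]
wrist_force: [-3.3, 1.7, 12.8]
finger_gap: 25.9
finger_force: 50.0
```

servo_tool:
  motion:
    - [[0, 0, -0.002, 0, 0, 0, 1], [0, 0, -0.002, 0, 0, 0, 1]]

```text
clock: 7.4
eef_pos: [492.3, -124.1, 162.1]
eef_rot: [3.139, -0.0, 1.197]
wrist_force: [-5.0, 1.1, 20.5]
finger_gap: 25.6
finger_force: 50.0
```

At the stop now. I'll ease off slightly and turn clockwise.

servo_tool:
  motion:
    - [[0, 0, 0.001, 0, 0, -0.03, 1], [0, 0, 0.001, 0, 0, -0.07, 1], [0, 0, 0.001, 0, 0, -0.11, 1], [0, 0, 0.001, 0, 0, -0.15, 1], [0, 0, 0.001, 0, 0, -0.19, 1], [0, 0, 0.001, 0, 0, -0.19, 1]]

```text
clock: 8.0
eef_pos: [492.4, -124.1, 162.1]
eef_rot: [3.139, -0.002, 0.596]
wrist_force: [-1.4, 1.2, 14.8]
finger_gap: 25.7
finger_force: 50.0
```

```bash
python3 - <<'E'
from h import *
s=manip.read_state(); print(s["eef_pos"],s["eef_rot"],s["wrist_force"],s["moment"])
E
```

```text
[ 492.42574752 -124.11765     162.14662836] [ 3.13894889e+00 -2.20417238e-03  5.95687081e-01] [-1.36242397  1.15009295 14.76154089] [0.27477561 0.47012023 0.00996316]
```

servo_tool:
  motion:
    - [[0, 0, 0, 0, 0, -0.04, 1], [0, 0, 0, 0, 0, -0.08, 1], [0, 0, 0, 0, 0, -0.12, 1], [0, 0, 0, 0, 0, -0.16, 1], [0, 0, 0, 0, 0, -0.2, 1], [0, 0, 0, 0, 0, -0.225, 1], [0, 0, 0, 0, 0, -0.235, 1], [0, 0, 0, 0, 0, -0.235, 1]]

```text
clock: 8.8
eef_pos: [492.5, -124.5, 162.2]
eef_rot: [3.14, -0.004, -0.139]
wrist_force: [-1.4, -1.2, 15.1]
finger_gap: 26.0
finger_force: 50.0
```

```bash
python3 - <<'E'
from h import *
s=manip.read_state(); print(s["eef_pos"],s["eef_rot"],s["wrist_force"],s["moment"])
E
```

```text
[ 492.49176966 -124.45657496  162.19823398] [ 3.14038935 -0.00375539 -0.13926186] [-1.42176246 -1.20779908 15.09597519] [-0.32627963  0.44176698  0.11487254]
```

servo_tool:
  motion:
    - [[0, 0, 0, 0, 0, -0.015, 1], [0, 0, 0, 0, 0, -0.03, 1], [0, 0, 0, 0, 0, -0.03, 1]]

```text
clock: 9.1
eef_pos: [492.5, -124.5, 162.2]
eef_rot: [3.141, -0.004, -0.234]
wrist_force: [-1.4, -1.8, 14.3]
finger_gap: 25.9
finger_force: 50.0
```

```bash
python3 - <<'E'
from h import *
s=manip.read_state(); print(s["eef_pos"],s["eef_rot"],s["wrist_force"],s["moment"])
E
```

```text
[ 492.49050113 -124.52844304  162.19834384] [ 3.14061897 -0.00386658 -0.23394513] [-1.4333164  -1.77017389 14.3291571 ] [-0.42950679  0.44890068  0.01538231]
```

servo_tool:
  motion:
    - [[0, 0, 0, 0, 0, -0.015, 1], [0, 0, 0, 0, 0, -0.015, 1], [0, 0, 0, 0, 0, -0.015, 1]]

```text
clock: 9.4
eef_pos: [492.5, -124.5, 162.2]
eef_rot: [3.141, -0.004, -0.279]
wrist_force: [-2.1, -1.1, 14.8]
finger_gap: 26.0
finger_force: 50.0
```

```bash
python3 - <<'E'
from h import *
s=manip.read_state(); print(s["eef_pos"],s["eef_rot"],s["wrist_force"],s["moment"],s["effort"][5],s["joints"])
w=cam("wrist"); np.save("w5.npy",w,allow_pickle=True); s=manip.read_state(); print(s["moment"],s["wrist_force"])
save(w,"w5.png",(200,110,360,250),3.5)
E
```

```text
[ 492.46260778 -124.49332191  162.15404374] [ 3.14085293 -0.00381354 -0.27943273] [-2.09603372 -1.09202066 14.8119957 ] [-0.38421264  0.4012079   0.03907491] 0.1460733124986291 [-3.19412631e-01  2.45611499e-01  1.69500384e+00 -6.30192594e-04
  1.19713732e+00  1.53104674e+00]
[-0.41406084  0.38562458  0.01406256] [-1.55071322 -1.87943689 14.95909544]
```

View pics/w5.png

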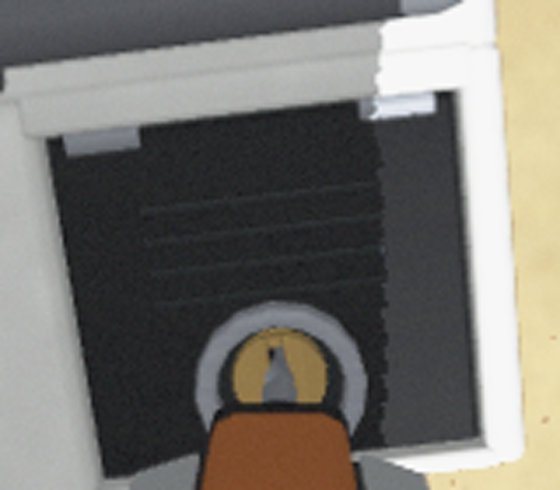

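The blade is turned a bit past the slot's direction, so the lock is at its stop. I'll relieve the twist and lift out slowly.

servo_tool:
  motion:
    - [[0, 0, 0, 0, 0, 0.02, 1], [0, 0, 0.002, 0, 0, 0.025, 1], [0, 0, 0.005, 0, 0, 0.025, 1], [0, 0, 0.01, 0, 0, 0.025, 1], [0, 0, 0.018, 0, 0, 0.025, 1], [0, 0, 0.03, 0, 0, 0.025, 1], [0, 0, 0.06, 0, 0, 0.025, 1], [0, 0, 0.12, 0, 0, 0.025, 1], [0, 0, 0.12, 0, 0, 0.025, 1], [0, 0, 0.12, 0, 0, 0.025, 1]]

```text
clock: 10.45
eef_pos: [491.5, -123.8, 220.5]
eef_rot: [-3.141, -0.0, -0.201]
wrist_force: [-0.8, -0.2, -3.0]
finger_gap: 26.0
finger_force: 50.0
```

```bash
python3 - <<'E'
from h import *
s=manip.read_state(); p=s["eef_pos"]; print(p,s["eef_rot"],s["wrist_force"],s["joints"])
w=cam("wrist"); np.save("w6.npy",w,allow_pickle=True); print(lock(w))
c=cam("side"); np.save("s6.npy",c,allow_pickle=True)
# driver orientation/tip
print(proj(w,[p+[0,0,-86]]))
save(w,"w6.png",(180,110,380,260),3.5)
E
```

```text
[ 491.47213547 -123.75421819  220.46364368] [-3.14139888e+00 -3.13972037e-04 -2.00838127e-01] [-0.83666009 -0.22200586 -3.00184536] [-3.19076672e-01  1.91210108e-01  1.62069402e+00  2.36307643e-04
  1.32939961e+00  1.45250129e+00]
{'z': np.float64(85.81311623625572), 'head': ((493.95489501953125, -124.9219741821289), (23.324188232421875, 23.87955665588379)), 'hc': array([ 493.54870642, -124.76045978]), 'slot': array([ 493.07461341, -124.71500563]), 'ang': np.float64(3.009736132778537), 'len': array([16.48295676,  3.89075674]), 'n': 67}
[[279.36485175 215.62977633]]
```

View pics/w6.png

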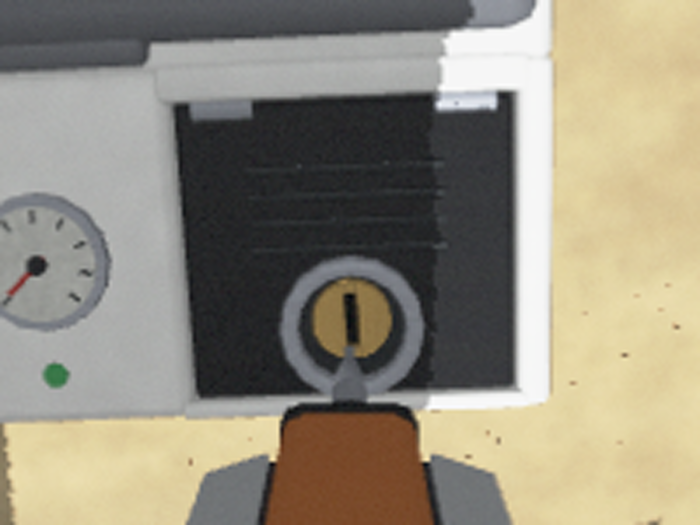

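The slot now lies at -0.132 rad (about 1.33 rad turned), and the lock face has dropped from 89.3 to 85.8 mm, so the hatch is locked. Back to the stand.

servo_tool:
  motion:
    - [[0, 0, 0.04, 0, 0, 0.04, 1], [0.011, -0.1, 0.04, 0, 0, 0.08, 1], [0.011, -0.2, 0.04, 0, 0, 0.12, 1], [0.011, -0.3, 0.04, 0, 0, 0.17, 1], [0.011, -0.4, 0.04, 0, 0, 0.22, 1], [0.011, -0.5, 0.04, 0, 0, 0.27, 1], [0.011, -0.59, 0.04, 0, 0, 0.32, 1], [0.011, -0.59, 0.04, 0, 0, 0.355, 1], [0.011, -0.59, 0.04, 0, 0, 0.355, 1], [0.011, -0.59, 0.04, 0, 0, 0.355, 1]]

```text
clock: 11.55
eef_pos: [497.0, -418.2, 239.7]
eef_rot: [-3.14, -0.0, 0.91]
wrist_force: [0.6, -0.5, -1.4]
finger_gap: 25.6
finger_force: 50.0
```

servo_tool:
  motion:
    - [[0, 0, -0.06, 0, 0, 0, 1], [0, 0, -0.12, 0, 0, 0, 1], [0, 0, -0.15, 0, 0, 0, 1], [0, 0, -0.15, 0, 0, 0, 1]]

```text
clock: 11.95
eef_pos: [496.7, -417.7, 163.7]
eef_rot: [-3.138, -0.0, 0.913]
wrist_force: [0.1, -0.3, -1.2]
finger_gap: 25.4
finger_force: 50.0
```

servo_tool:
  motion:
    - [[0, 0, -0.01, 0, 0, 0, 1], [0, 0, -0.03, 0, 0, 0, 1], [0, 0, -0.06, 0, 0, 0, 1], [0, 0, -0.09, 0, 0, 0, 1], [0, 0, -0.115, 0, 0, 0, 1], [0, 0, -0.125, 0, 0, 0, 1], [0, 0, -0.125, 0, 0, 0, 1]]

```text
clock: 12.65
eef_pos: [496.8, -418.7, 101.9]
eef_rot: [-3.14, -0.0, 0.914]
wrist_force: [0.2, -0.2, -1.5]
finger_gap: 25.6
finger_force: 50.0
```

servo_tool:
  motion:
    - [[0, 0, -0.004, 0, 0, 0, 1], [0, 0, -0.006, 0, 0, 0, 1], [0, 0, -0.006, 0, 0, 0, 1]]

```text
clock: 12.95
eef_pos: [497.1, -419.0, 100.2]
eef_rot: [3.141, 0.0, 0.914]
wrist_force: [-0.4, -0.4, -2.5]
finger_gap: 25.6
finger_force: 50.0
```

servo_tool:
  motion:
    - [[0, 0, -0.002, 0, 0, 0, 1], [0, 0, -0.003, 0, 0, 0, 1], [0, 0, -0.003, 0, 0, 0, 1]]

```text
clock: 13.25
eef_pos: [497.1, -419.0, 98.9]
eef_rot: [3.141, 0.0, 0.914]
wrist_force: [-0.8, 1.2, 3.2]
finger_gap: 25.9
finger_force: 50.0
```

Seated (the force changed sign). I'll release and lift straight up.

servo_tool:
  motion:
    - [[0, 0, 0, 0, 0, 0, 0.6], [0, 0, 0, 0, 0, 0, 0.2], [0, 0, 0, 0, 0, 0, 0.2], [0, 0, 0, 0, 0, 0, 0.2], [0, 0, 0, 0, 0, 0, 0.2], [0, 0, 0, 0, 0, 0, 0.2], [0, 0, 0, 0, 0, 0, 0.2]]

```text
clock: 13.95
eef_pos: [497.0, -418.9, 98.4]
eef_rot: [-3.142, -0.0, 0.914]
wrist_force: [0.3, 0.6, -0.1]
finger_gap: 74.5
finger_force: 0.0
```

servo_tool:
  motion:
    - [[0, 0, 0.06, 0, 0, 0, 0.2], [0, 0, 0.16, 0, 0, 0, 0.2], [0, 0, 0.26, 0, 0, 0, 0.2], [0, 0, 0.36, 0, 0, 0, 0.2], [0, 0, 0.4, 0, 0, 0, 0.2], [0, 0, 0.4, 0, 0, 0, 0.2]]

```text
clock: 14.55
eef_pos: [497.5, -419.4, 302.3]
eef_rot: [3.136, 0.001, 0.914]
wrist_force: [-0.4, -0.2, -0.5]
finger_gap: 74.8
finger_force: 0.0
```

```bash
python3 - <<'E'
from h import *
s=manip.read_state(); print(s["eef_pos"],s["finger_gap"])
c=cam("side"); np.save("s7.npy",c,allow_pickle=True); w=cam("wrist"); np.save("w7.npy",w,allow_pickle=True)
P=pts(w); m=(P[...,2]>140)&(P[...,2]<160)&(abs(P[...,0]-497)<35)&(abs(P[...,1]+419)<35)
q=P[m]; print(len(q),q.max(0),cv2.minAreaRect(q[:,:2].astype(np.float32)))
# knob from initial side/scene + w7
c=np.load("side0.npy",allow_pickle=True).item()
import math
lk=np.array([492.3,-124.5]); 
for n in ["side0","scene0"]:
    c=np.load(n+".npy",allow_pickle=True).item(); P=pts(c)
    m=(P[...,2]>96)&(P[...,2]<118)&(np.hypot(P[...,0]-530,P[...,1]-51)<45)
    q=P[m]; print(n,len(q),q.mean(0) if len(q) else 0,cv2.minAreaRect(q[:,:2].astype(np.float32)) if len(q) else 0, q[:,2].max())
E
```

```text
[ 497.49070096 -419.36837971  302.26973388] 74.84247663901755
507 [ 513.670631   -403.00369914  154.88548051] ((497.8780822753906, -418.6722717285156), (24.995075225830078, 24.910343170166016), 52.729331970214844)
side0 61 [535.40210713  42.98646825 109.81989161] ((536.5698852539062, 48.194244384765625), (46.74116897583008, 12.941344261169434), 66.07208251953125) 116.2545817572003
scene0 109 [534.29453508  55.52514406 106.73158976] ((534.78271484375, 53.65920639038086), (46.734500885009766, 18.030244827270508), 61.52764129638672) 115.64637732714755
```

The driver hangs back in its stand (cap at 154.9 mm, centre within 1 mm). On to the selector.

servo_tool:
  motion:
    - [[0.01, 0.1, 0, 0, 0, 0.02, 0.5], [0.02, 0.2, 0, 0, 0, 0.04, 0.5], [0.03, 0.3, 0, 0, 0, 0.065, 0.5], [0.04, 0.4, 0, 0, 0, 0.065, 0.5], [0.05, 0.5, 0, 0, 0, 0.065, 0.5], [0.06, 0.6, 0, 0, 0, 0.065, 0.5], [0.065, 0.7, 0, 0, 0, 0.065, 0.5], [0.07, 0.8, 0, 0, 0, 0.065, 0.5], [0.074, 0.89, 0, 0, 0, 0.065, 0.5], [0.074, 0.89, 0, 0, 0, 0.065, 0.5]]

```text
clock: 15.65
eef_pos: [533.3, 30.7, 296.6]
eef_rot: [-3.139, 0.001, 1.124]
wrist_force: [-0.7, -0.4, 0.6]
finger_gap: 47.2
finger_force: 0.0
```

```bash
python3 - <<'E'
from h import *
s=manip.read_state(); print(s["eef_pos"],s["eef_rot"],s["finger_gap"],s["joints"])
w=cam("wrist"); np.save("w8.npy",w,allow_pickle=True); P=pts(w)
m=(P[...,2]>110)&(P[...,2]<119)&(np.hypot(P[...,0]-534,P[...,1]-51)<45)
q=P[m]; print(len(q),q.mean(0),cv2.minAreaRect(q[:,:2].astype(np.float32)), q[:,2].max())
m=(P[...,2]>83.5)&(P[...,2]<89)&(np.hypot(P[...,0]-534,P[...,1]-51)<35)
q=P[m]; print(len(q),cv2.minEnclosingCircle(q[:,:2].astype(np.float32)))
u=proj(w,[534,50,100])[0].astype(int); x,y=u; save(w,"w8.png",(x-70,y-60,x+70,y+60),4.5)
E
```

```text
[533.34710588  30.65716369 296.55985311] [-3.13861802e+00  5.68398158e-04  1.12364498e+00] 47.17439596065613 [-1.15220597e-02  2.12965731e-01  1.41999808e+00  7.41226187e-04
  1.51156553e+00  4.35585173e-01]
397 [539.14218902  51.92644718 113.31961404] ((538.9591674804688, 51.781166076660156), (46.088905334472656, 12.13928508758545), 64.4026107788086) 115.98783188319311
688 ((538.8991088867188, 51.38589096069336), 23.827207565307617)
```

View pics/w8.png

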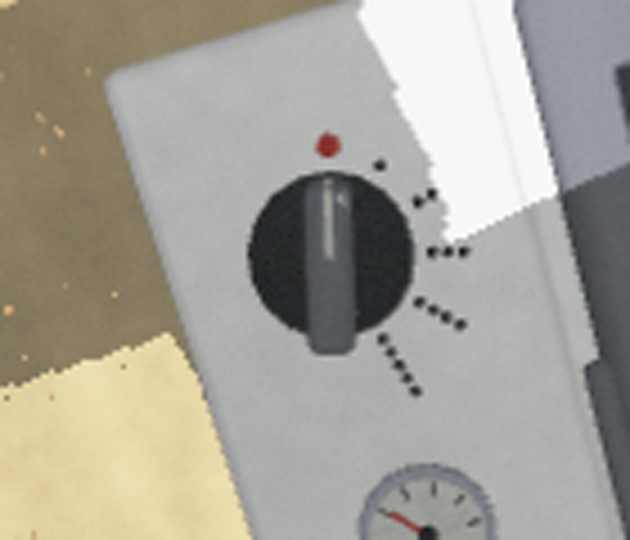

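The knob's pointer is at the red dot, crop (328,180), and the two-dot mark is at (425,197), 60° clockwise. I'll grip the bar.

servo_tool:
  motion:
    - [[0.01, 0.051, -0.05, 0, 0, 0.002, 0.5], [0.01, 0.051, -0.12, 0, 0, 0.002, 0.5], [0.01, 0.051, -0.2, 0, 0, 0.002, 0.5], [0.01, 0.051, -0.28, 0, 0, 0.002, 0.5], [0.01, 0.051, -0.35, 0, 0, 0.002, 0.5], [0.01, 0.051, -0.4, 0, 0, 0.002, 0.5], [0.01, 0.051, -0.411, 0, 0, 0.002, 0.5], [0.01, 0.051, -0.411, 0, 0, 0.002, 0.5], [0.01, 0.051, -0.411, 0, 0, 0.002, 0.5]]
  newtons: 20

```text
clock: 16.6
eef_pos: [539.5, 51.2, 94.1]
eef_rot: [3.14, -0.001, 1.124]
wrist_force: [0.6, -0.1, 0.1]
finger_gap: 47.0
finger_force: 0.0
```

servo_tool:
  motion:
    - [[0, 0, 0, 0, 0, 0, 1], [0, 0, 0, 0, 0, 0, 1], [0, 0, 0, 0, 0, 0, 1], [0, 0, 0, 0, 0, 0, 1], [0, 0, 0, 0, 0, 0, 1], [0, 0, 0, 0, 0, 0, 1], [0, 0, 0, 0, 0, 0, 1], [0, 0, 0, 0, 0, 0, 1]]

```text
clock: 17.4
eef_pos: [538.4, 52.0, 93.1]
eef_rot: [-3.14, 0.0, 1.125]
wrist_force: [-6.1, 3.2, 5.6]
finger_gap: 12.4
finger_force: 20.0
```

servo_tool:
  motion:
    - [[0, 0, 0, 0, 0, -0.04, 1], [0, 0, 0, 0, 0, -0.08, 1], [0, 0, 0, 0, 0, -0.12, 1], [0, 0, 0, 0, 0, -0.16, 1], [0, 0, 0, 0, 0, -0.2, 1], [0, 0, 0, 0, 0, -0.24, 1], [0, 0, 0, 0, 0, -0.28, 1], [0, 0, 0, 0, 0, -0.32, 1], [0, 0, 0, 0, 0, -0.338, 1], [0, 0, 0, 0, 0, -0.338, 1]]

```text
clock: 18.4
eef_pos: [538.8, 51.4, 93.1]
eef_rot: [3.141, 0.0, 0.062]
wrist_force: [-4.0, -1.9, 4.1]
finger_gap: 13.2
finger_force: 20.0
```

servo_tool:
  motion:
    - [[0, 0, 0, 0, 0, 0, 1], [0, 0, 0, 0, 0, 0, 0.5], [0, 0, 0, 0, 0, 0, 0.5], [0, 0, 0, 0, 0, 0, 0.5], [0, 0, 0, 0, 0, 0, 0.5], [0, 0, 0, 0, 0, 0, 0.5]]

```text
clock: 19.0
eef_pos: [539.0, 51.6, 92.9]
eef_rot: [-3.142, 0.0, 0.063]
wrist_force: [0.5, 0.6, -0.7]
finger_gap: 46.1
finger_force: 0.0
```

servo_tool:
  motion:
    - [[0, 0, 0.05, 0, 0, 0, 0.5], [0, 0, 0.15, 0, 0, 0, 0.5], [0, 0, 0.25, 0, 0, 0, 0.5], [0, 0, 0.35, 0, 0, 0, 0.5], [0, 0, 0.4, 0, 0, 0, 0.5], [0, 0, 0.4, 0, 0, 0, 0.5], [0, 0, 0.4, 0, 0, 0, 0.5]]

```text
clock: 19.7
eef_pos: [538.9, 51.6, 292.5]
eef_rot: [-3.142, 0.0, 0.063]
wrist_force: [-1.4, 0.2, 0.1]
finger_gap: 46.7
finger_force: 0.0
```

```bash
python3 - <<'E'
from h import *
s=manip.read_state(); print(s["eef_pos"],s["eef_rot"],s["wrist_force"],s["qd"].round(3))
w=cam("wrist"); P=pts(w)
m=(P[...,2]>110)&(P[...,2]<119)&(np.hypot(P[...,0]-539,P[...,1]-52)<45)
q=P[m]; print(len(q),cv2.minAreaRect(q[:,:2].astype(np.float32)))
try: print(lock(w))
except Exception as e: print(e)
c=cam("side"); P=pts(c); m=(P[...,2]>140)&(P[...,2]<160)&(abs(P[...,0]-497)<35)&(abs(P[...,1]+419)<35); print("driver top",P[m].max(0),lock(c)["z"],lock(c)["hc"])
E
```

```text
[538.90690717  51.61475806 292.47754261] [-3.14157416e+00  1.21327555e-04  6.30798191e-02] [-1.42160211  0.23449529  0.05047858] [ 0.     0.022  0.027  0.002 -0.004  0.   ]
386 ((539.2807006835938, 51.13518524169922), (45.66443634033203, 12.908097267150879), 5.857069492340088)
{'z': np.float64(85.42932958813282), 'head': ((492.6939697265625, -123.9391098022461), (25.18004035949707, 24.671449661254883)), 'hc': array([ 493.02157423, -123.91158656]), 'slot': array([ 493.17155585, -120.49660488]), 'ang': np.float64(1.2028145807343151), 'len': array([17.4735598 , 14.68186607]), 'n': 56}h.py:38: RuntimeWarning: invalid value encountered in divide
  m=(s*ww[:,None]).sum(0)/ww.sum(); e,E=np.linalg.eigh(np.cov(s.T,aweights=ww)); a=np.arctan2(E[1,1],E[0,1])%np.pi
Traceback (most recent call last):
  File "h.py", line 38, in lock
    m=(s*ww[:,None]).sum(0)/ww.sum(); e,E=np.linalg.eigh(np.cov(s.T,aweights=ww)); a=np.arctan2(E[1,1],E[0,1])%np.pi
                                                         ~~~~~~^^^^^^^^^^^^^^^^^
ZeroDivisionError: Weights sum to zero, can't be normalized
```

The bar turned 58.5° (level two is 60°), and the lock is still down at 85.4 mm. Handing in.

```bash
python3 -c "
from cell import manip
print(manip.sign_off())"
```

```text
the job is handed in; nothing more can be done
None
```

I handed the job in at about 20 s; the hand-in returned no verdict, but my last measurements have the hatch locked and holding itself shut, the screwdriver back upright in its stand, the selector at level two, and a peak wrist reading of about 20 N; I never measured the bell, jar or tape.

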